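# Refit the draining plate on its drip tray under the corner shelf

### The job

Put the rinsed wooden draining plate, which has a bar handle to hold it by, back on the white drip tray: the raised corner shelf roofs half the tray, so the hand has to reach in at a slant, and the tray's two pegs, which are not always in the same place, must be found by touch or sight. Keep hold of the plate and lower it, without forcing it, with both pegs in its two round holes until it rests flush on the tray's rim all round, and only then let go. Do not knock the raised shelf, and leave the cup, jar, tweezers case and magnifying glass where they are.

Things in the scene. Friction and masses are not known exactly. Their poses are not given: they have to be found in the camera images.
- plate: Loose draining plate of light wood, 120 (x) x 200 (y) x 10 mm thick, 0.2 to 0.35 kg, lying flat, right way up, on the counter; the same after half a turn. Origin: centre of its underside, z up. Two round through holes, diameter 15, at x = 0, y = -54 and +54. Eight drain slots along y, 8 wide (too narrow for the pegs).
- plate_bar (a point): Middle of the plate's bridge handle, 41 mm above the underside, over its centre of mass; axes as the plate's. The bar runs along x: 70 long, 12 wide (y), from 34 to 48 above the underside, open below but for a foot at each end (x = +-28.5). It is gripped across its width (along y) at any slant in the plate's x-z plane.
- tray: White ceramic drip tray, open on top, fixed to the counter under the raised shelf's front edge: outside 110 (x) x 170 (y) x 30 mm high, walls 5. Origin: centre of its underside on the counter, z up, +x points in under the shelf, to the robot's left. The seated plate rests on its rim, long side along y, either way round, its centre shifted along y as the pegs are.
- tray_rim (a point): Centre of the tray's mouth, 30 mm above the counter, axes as the tray's. Two steel pegs, diameter 12, rise 19 above the rim (tips bevelled over 2.5 mm to 9 across), at x = 0, 108 apart along y. They stand on a black insert that slides stiffly (18 N) along y: their middle lies anywhere from y = -13 to +13. This shift is not measured: find it by touch or by sight.
- upper_shelf: Fixed raised corner shelf of dark veneer: quarter disc of radius 300 mm, 18 thick, underside 150 above the counter. Origin on the counter within 9 of the tray's; z up, x as the tray's within 4 degrees. Foremost point of its round front edge x = 5, y = 0, centre of curvature x = 305, y = 0: it roofs the tray's far half. Three steel feet, 22 across, at (115, 168), (115, -168), (265, 0).
- denture_cup: Bystander: pearl plastic denture cup with lid, 88 across, 85 high, standing under the raised shelf beyond the tray. Origin: centre of its base.
- jar: Bystander: amber glass jar with a black screw lid, 66 across, 85 high, standing under the raised shelf beyond the tray. Origin: centre of its base.
- tweezers_case: Bystander: flat stainless tweezers case 32 (x) x 125 (y) x 18 high, lying on the counter. Origin: centre of its underside.
- magnifier: Bystander: magnifying glass, lens ring 88 across with a black handle to its -x, 160 long over all, up to 17 high, lying on the counter. Origin: under the lens centre.
Mind the look-alikes: they are no part of the job. There is more than one size of the plate; the one meant has the size given above. Several things look just like the tray: the one meant starts farthest to the robot's right.

How it is judged (in metres and radians):
On the way:
1. The plate, still held, is down over both pegs to within 4 mm of the tray's rim (z of plate in the frame of tray between 0.026 and 0.034 m and horizontal distance between plate and tray below 0.018 m and angle between the y axis of plate and the y axis of tray, either way round below 0.07 rad and contact force between the fingers and plate above 0.5 N), for 0.2 s.
At the end, for the whole second after the job is handed in: The plate lies right way up and flush on the tray's rim with both pegs in its round holes: underside within 2 mm of the rim's height, level within about 1 degree, centre within 18 mm of the tray's, long sides parallel within 4 degrees; it is at rest and let go (z of plate in the frame of tray between 0.028 and 0.032 m and angle between plate's own z axis and vertical below 0.02 rad and horizontal distance between plate and tray below 0.018 m and angle between the y axis of plate and the y axis of tray, either way round below 0.07 rad and linear speed of plate below 0.02 m/s and contact force between the fingers and plate below 0.1 N); the robot touches nothing.
It fails at once if the plate is forced: pressed on the tray or its pegs with more than 50 N (contact force between plate and tray above 50 N).
It fails at once if the arm, hand or plate knocks the raised shelf (more than 5 N) (contact force between any of the arm, the fingers, plate and upper_shelf above 5 N).
It fails at once if cup, jar, tweezers case or magnifying glass is moved by more than 20 mm, or cup or jar tipped (distance of any of denture_cup, jar, tweezers_case, magnifier from where it was at the start of the episode above 0.02 m or angle between any of denture_cup, jar's own z axis and vertical above 0.4 rad).
It also fails if it takes over 51 s, if anything falls off the work surface, if the arm or the gripper's body presses on something with over 40 N, if the wrist force passes 120 N, or if a joint passes its speed limit or range.

### The arm

A 6-joint arm with a two-finger parallel gripper is mounted at the origin on the work surface. World frame = base frame: x ahead of the robot, y to its left, z up, the work surface at z = 0. Lengths are in mm, angles in rad, forces in N, time in s.
With the tool pointing down it reaches from about 350 to 975 mm from the base axis. Payload 7.1 kg.
Tool frame: the origin (TCP) lies midway between the tips of the shut fingers; the grasp point (between the pads) lies ctrl.grip_point_offset behind it (ctrl.grip_point_offset is the distance from the TCP to the grasp point, in mm); z points along the fingers, y is the line along which they close (so a half turn about z gives the same grasp; the last joint's range is limited). The gripper opens to 88 mm and grips with 3 to 60 N. Pads are 20 mm wide; open, the fingers measure 115 mm over their backs; the gripper's body (75 mm by 178 mm) begins 61 mm behind the grasp point.
Start: joints at [-1.281, 0.423, 1.63, -0, 1.089, -0.019], TCP at [189.965, -595.414, 222.675] pointing down, gripper open.
Joint ranges: [-3, 3], [-0.9, 2.11], [0.09, 2.58], [-1.31, 4.45], [0.11, 2.69], [-2.54, 2.54]. Speed limits (rad/s): [2.39, 2.39, 3.01, 3.14, 3.14, 3.14].

### API

Orientations are given as a rotation vector (axis times angle).
In Python, from workcell import ctrl, get_image, close_job, finder gives the robot as it stands.
- The arm moves only by the tool servo_tool, never from a script. Its argument "deltas" is a list of rows, each a list of 2 entries, a list of its own where there are three numbers: the shift along the tool's x, y, z in mm, then the turn, a rotation vector about the tool's x, y, z in rad. A call has 1 to 5 rows; each row is the pose to reach, as a shift and turn from the pose commanded when the call began, along the tool's axes at that moment; what a row does not reach only later rows make up. A row lasts 1/12 s, in which the tool goes at most 41.7 mm and 7.16 degrees, less where a joint would pass 70% of its speed; a pose out of reach is approached as far as the arm can. A call with a gripper value outside its range is refused whole. "grip" is the closure, from -1 (fully open) to 1 (shut), so that 0 is half open, set as the call begins (left out, the last holds). The fingers move at their own pace and stop on an object; the grip force is fixed at half the most. Time passes only in rows, so rows that repeat a pose let the fingers close. It gives the time, the measured TCP pose, the force, the opening and the grip force at its end, in the units of the state.
- ctrl.get_obs(): the state, without advancing time (a new reading comes with each control period).
- get_image(name): name is "scene" or "top" or "wrist"; returns a dict with "frame" (420x560x3 uint8, blue, green, red), "depth" (420x560 float32, mm along the optical axis (not along the pixel's ray), 0 where there is no reading), "K" (3x3 intrinsics, pixels), "pose" (4x4, takes a point from camera to world coordinates). Camera axes: x right, y down, z forward; pixel columns grow to the right and rows downward; lengths in mm; the calibration is good to about 2 mm. A picture is of the moment at which its call begins.
- close_job(): hands the job in; it is judged then, once.
Trained networks look in a picture, given as the dict that the camera call returned (one of the last four; its "shot" number tells which), for a name from the list of things; names that differ only in an ending like _2 or _b are one class to them, and where a whole thing is asked for, a point or a joint stands for the part that bears it (a point fixed in the world has none). Each returns a list of dicts, best first, with "score" (0 to 1); they miss things now and then, are a little off and sometimes report something else, mostly with a low value. They report only what shows in the picture. A call takes as long as a camera call. They do not tell look-alikes from the thing itself.
- finder.search_frame(query, picture): "rect" ([centre column, centre row, width, height] as shares, 0 to 1, of the picture: columns of its width, rows of its height, round what is visible of it).
- finder.silhouettes(query, picture): "mask" (420x560 bool, what is visible of it) and "rect" ([centre column, centre row, width, height] as shares, 0 to 1, of the picture: columns of its width, rows of its height, round what is visible of it).
The state is a dict: "t": time; "qpos": joint angles; "qvel": joint speeds; "joint_torque": joint torques, N m; "ee_pos": TCP position; "orientation": TCP orientation; "ft_force": force on the tool from outside, world axes, zero at the start; "moment": the same for the moment, N m; "width": finger opening in mm; "grasp_force": force on a finger pad.
Only numpy, scipy, OpenCV 4.12 (cv2) and the standard library are available. Lean on these libraries where they do the work, as an engineer would, in place of code of your own. Each camera call takes 0.05 s, during which the arm holds its last target. There are 200 camera calls.

## Working session

There is one attempt and no reset: what is moved stays moved. The work goes in short steps, Python scripts to look and compute and a tool call to move; the robot and the scene stay as the last step left them, time stands still between calls to the robot, and variables do not carry over. Pictures are saved under pics/ and viewed, at most 10 in all, crops included, and the job is handed in when it is done.

Besides the shell and the picture viewer there is one more tool, called after "Call:" by a JSON object that holds its "fn" and its "kwargs", one argument or row to a line. servo_tool: Moves the arm, as the interface text tells. Its arguments: {"type":"object","properties":{"deltas":{"type":"array","items":{"type":"array"}},"grip":{"type":"number"}},"required":["deltas"]}

```bash
mkdir -p pics; cat > h.py <<'E'
import numpy as np,cv2
from workcell import ctrl,get_image,close_job,finder
def world(p,mask=None):
    v,u=np.nonzero((p["depth"]>0) if mask is None else (mask&(p["depth"]>0)))
    d=p["depth"][v,u]; K=p["K"]
    c=np.stack([(u-K[0,2])/K[0,0]*d,(v-K[1,2])/K[1,1]*d,d,np.ones_like(d)])
    return (p["pose"]@c)[:3].T,u,v
E
python3 - <<'E'
from h import *
a=get_image("top");b=get_image("scene")
cv2.imwrite("pics/a.png",a["frame"]);cv2.imwrite("pics/b.png",b["frame"])
print(ctrl.grip_point_offset)
o=ctrl.get_obs();print(o["t"],o["ee_pos"],o["orientation"],o["ft_force"])
for n,p in(("top",a),("scene",b)):
  print(n,p["pose"].round(2).tolist())
  for q in("plate","tray","upper_shelf","denture_cup","jar","tweezers_case","magnifier"):
    for r in finder.silhouettes(q,p):
      if r["score"]<.3: continue
      w,u,v=world(p,r["mask"]); 
      x=cv2.minAreaRect(w[:,:2].astype(np.float32))
      print(q,round(r["score"],2),"px",int(u.mean()),int(v.mean()),"c",np.round(x[0]),"s",np.round(x[1]),"a",round(x[2],1),"z",np.percentile(w[:,2],[5,50,95]).round())
E
```

```text
18.700000000000003
0.1 [ 189.82282961 -594.94740676  221.96920395] [-3.10284152e+00 -4.82933769e-01  2.98365923e-04] [ 0.84784547 -0.55164167  0.7449244 ]
top [[-0.02, -0.99, 0.16, 340.46], [-1.0, 0.03, 0.02, 6.67], [-0.03, -0.16, -0.99, 1256.12], [0.0, 0.0, 0.0, 1.0]]
plate 0.9 px 395 223 c [ 470. -259.] s [124. 204.] a 77.2 z [ 3.  9. 22.]
plate 0.83 px 319 268 c [361. -64.] s [ 83. 140.] a 23.8 z [-0.  6. 13.]
tray 0.79 px 100 216 c [504. 481.] s [114. 174.] a 59.8 z [ 4. 13. 31.]
tray 0.66 px 263 185 c [581.  73.] s [ 94. 184.] a 75.5 z [ 3. 13. 33.]
upper_shelf 0.87 px 200 161 c [632. 194.] s [374. 346.] a 29.3 z [164. 168. 171.]
tweezers_case 0.92 px 452 158 c [ 628. -411.] s [ 34. 126.] a 36.5 z [12. 17. 21.]
magnifier 0.79 px 341 131 c [ 713. -165.] s [194.  95.] a 83.3 z [ 3. 10. 17.]
scene [[0.27, 0.66, -0.7, 1450.74], [0.96, -0.17, 0.21, -233.36], [0.02, -0.73, -0.68, 938.63], [0.0, 0.0, 0.0, 1.0]]
plate 0.93 px 163 227 c [ 468. -259.] s [124. 209.] a 77.1 z [-0.  9. 40.]
plate 0.92 px 227 189 c [362. -64.] s [ 88. 141.] a 21.9 z [ 1.  6. 24.]
tray 0.73 px 297 232 c [585.  83.] s [116. 257.] a 76.7 z [ 3. 13. 31.]
tray 0.58 px 425 189 c [570. 449.] s [118. 319.] a 60.7 z [ 2. 14. 33.]
upper_shelf 0.86 px 353 196 c [510. 289.] s [334. 677.] a 69.3 z [ 66. 167. 170.]
upper_shelf 0.38 px 225 284 c [ 711. -169.] s [201.  87.] a 80.0 z [ 5. 10. 16.]
denture_cup 0.62 px 368 250 c [732. 217.] s [39. 81.] a 26.4 z [13. 76. 85.]
tweezers_case 0.85 px 104 282 c [ 625. -412.] s [ 48. 132.] a 36.4 z [ 3. 16. 19.]
magnifier 0.96 px 226 284 c [ 690. -158.] s [194.  89.] a 55.4 z [ 5. 10. 16.]
```

View pics/a.png

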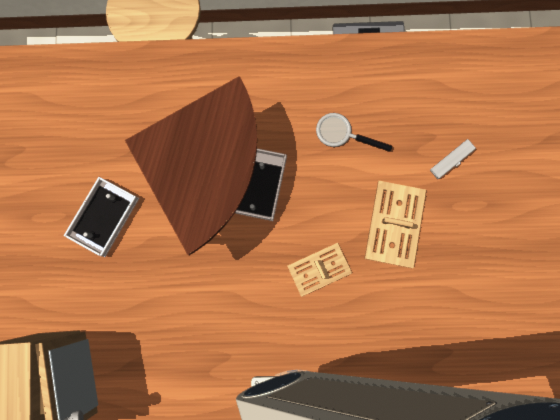

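View pics/b.png

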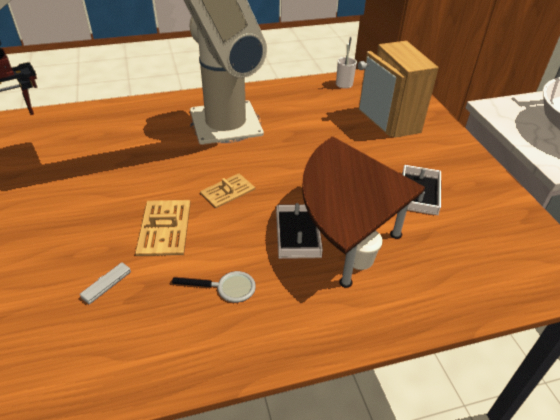

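Candidates, in top-image pixels:
- **Plates:** (395,223) measures 124x204 and (319,268) measures 83x140. I take the first.
- **Trays:** (263,185) is half under the shelf and farther right; (100,216) is farther left. I take the first.

Next is a close crop to check the choice and see the pegs.

```bash
python3 - <<'E'
from h import *
a=get_image("top");b=get_image("scene")
np.savez("ab.npz",**{k+n:p[k] for n,p in(("a",a),("b",b)) for k in("depth","K","pose","frame")})
ca=cv2.resize(a["frame"][140:230,220:300],None,fx=5,fy=5,interpolation=cv2.INTER_CUBIC)
cb=cv2.resize(b["frame"][190:280,265:335],None,fx=5,fy=5,interpolation=cv2.INTER_CUBIC)
cv2.imwrite("pics/c.png",np.hstack([ca,cb]))
for n,p in(("top",a),("scene",b)):
  r=[r for r in finder.silhouettes("tray",p)]
  w,u,v=world(p); 
  m=(abs(w[:,0]-580)<120)&(abs(w[:,1]-100)<100)&(w[:,2]>24)&(w[:,2]<60)
  h=w[m]; hh=h[(h[:,2]<36)]
  x=cv2.minAreaRect(hh[:,:2].astype(np.float32)); print(n,x,len(hh)); print(cv2.boxPoints(x).round(1).tolist())
  for q,uu,vv in zip(h[h[:,2]>38].round(0).tolist(),u[m][h[:,2]>38],v[m][h[:,2]>38]): print(q,uu,vv)
E
```

```text
top ((577.7239990234375, 74.17805480957031), (92.06504821777344, 170.53091430664062), 76.44454193115234) 279
[[484.0, 49.400001525878906], [649.7999877929688, 9.399999618530273], [671.4000244140625, 98.9000015258789], [505.6000061035156, 138.89999389648438]]
[626.0, 75.0, 48.0] 260 162
[627.0, 73.0, 47.0] 261 162
[627.0, 70.0, 45.0] 262 162
[624.0, 78.0, 49.0] 259 163
[624.0, 75.0, 49.0] 260 163
[623.0, 73.0, 49.0] 261 163
[623.0, 70.0, 50.0] 262 163
[623.0, 68.0, 50.0] 263 163
[622.0, 78.0, 46.0] 259 164
[621.0, 75.0, 51.0] 260 164
[621.0, 73.0, 50.0] 261 164
[622.0, 71.0, 44.0] 262 164
[621.0, 68.0, 47.0] 263 164
[620.0, 78.0, 44.0] 259 165
[619.0, 75.0, 48.0] 260 165
[618.0, 73.0, 49.0] 261 165
[618.0, 70.0, 51.0] 262 165
[619.0, 68.0, 45.0] 263 165
[617.0, 76.0, 44.0] 260 166
[617.0, 73.0, 46.0] 261 166
[617.0, 71.0, 43.0] 262 166
[618.0, 68.0, 41.0] 263 166
[521.0, 99.0, 51.0] 251 204
[523.0, 97.0, 40.0] 252 204
[521.0, 94.0, 49.0] 253 204
[520.0, 102.0, 46.0] 250 205
[519.0, 99.0, 50.0] 251 205
[519.0, 97.0, 50.0] 252 205
[520.0, 95.0, 45.0] 253 205
[517.0, 102.0, 46.0] 250 206
[... 1066 characters left out ...]

[520.0, 91.0, 39.0] 295 207
[523.0, 99.0, 40.0] 298 207
[524.0, 93.0, 39.0] 296 208
[525.0, 95.0, 39.0] 297 208
[621.0, 71.0, 51.0] 299 231
[620.0, 74.0, 48.0] 300 231
[620.0, 68.0, 47.0] 298 232
[620.0, 71.0, 46.0] 299 232
[621.0, 73.0, 47.0] 300 232
[623.0, 76.0, 47.0] 301 232
[626.0, 66.0, 49.0] 298 233
[623.0, 70.0, 46.0] 299 233
[626.0, 72.0, 48.0] 300 233
[625.0, 75.0, 46.0] 301 233
[627.0, 77.0, 48.0] 302 233
[626.0, 66.0, 46.0] 298 234
[629.0, 68.0, 48.0] 299 234
[630.0, 71.0, 49.0] 300 234
[629.0, 74.0, 47.0] 301 234
[627.0, 67.0, 43.0] 298 235
[630.0, 68.0, 45.0] 299 235
[628.0, 72.0, 43.0] 300 235
[629.0, 74.0, 43.0] 301 235
[628.0, 72.0, 39.0] 300 236
[629.0, 74.0, 39.0] 301 236
```

View pics/c.png

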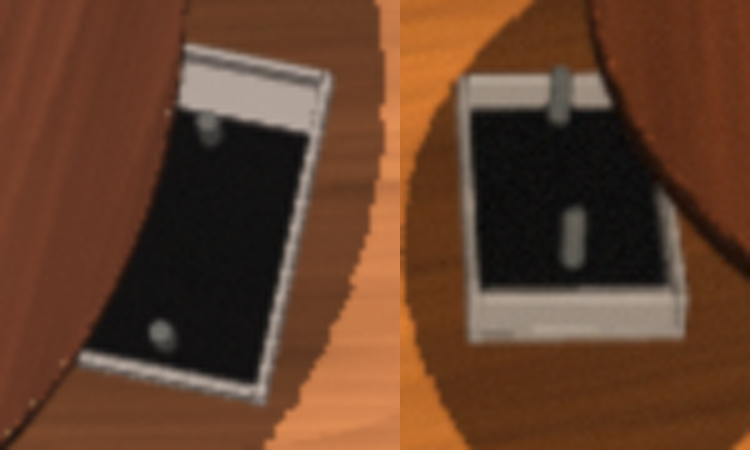

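The left crop (top camera) and right crop (scene camera) show the half-roofed tray with both pegs clear of the shelf edge. Their tips are at top pixels (261,164) and (252,206), which puts the peg middle near (570, 84.5) with the y axis heading about -13.5°. Next I refine the plate pose and work out the approach.

```bash
cat >> h.py <<'E'
from scipy.spatial.transform import Rotation as Ro
def pose():
    o=ctrl.get_obs(); return np.array(o["ee_pos"]),Ro.from_rotvec(o["orientation"])
def toolR(phi,th):  # tool x heading phi (deg), slanted th about tool y
    c,s=np.cos(np.radians(phi)),np.sin(np.radians(phi))
    return Ro.from_matrix(np.array([[c,s,0],[s,-c,0],[0,0,-1]]))*Ro.from_euler("y",th,degrees=True)
OFF=18.7
def delta(g,phi,th,show=True):  # g: grasp point wanted
    p,R=pose(); T=toolR(phi,th); t=np.array(g)+T.apply([0,0,OFF])
    d=R.inv().apply(t-p); r=(R.inv()*T).as_rotvec()
    if show: print("shift",d.round(1).tolist(),"turn",r.round(3).tolist(),"norm",round(np.linalg.norm(d),1),round(np.degrees(np.linalg.norm(r)),1))
    return d,r
E
python3 - <<'E'
from h import *
z=np.load("ab.npz")
for n in"ab":
  p={k:z[k+n] for k in("depth","K","pose","frame")}
  w,u,v=world(p)
  m=(abs(w[:,0]-470)<125)&(abs(w[:,1]+259)<90)
  h=w[m]; a=h[(h[:,2]>5)&(h[:,2]<15)][:,:2].astype(np.float32)
  b=h[(h[:,2]>42)&(h[:,2]<56)]
  print(n,cv2.minAreaRect(a),"bar",cv2.minAreaRect(b[:,:2].astype(np.float32)),b.mean(0),len(b))
for th in(40,45):
  A=np.array([-np.sin(np.radians(th))*np.cos(np.radians(77)),-np.sin(np.radians(th))*np.sin(np.radians(77)),np.cos(np.radians(th))])
  delta(np.array([469,-259,41])+100*A,77,th)
E
```

```text
a ((470.7565002441406, -259.1009521484375), (247.64703369140625, 179.21327209472656), 0.0381745919585228) bar ((469.07196044921875, -256.0968017578125), (69.8343276977539, 12.245023727416992), 77.34879302978516) [ 468.50389391 -256.54177566   46.99962963] 141
b ((467.58544921875, -278.66571044921875), (165.0167694091797, 210.1602020263672), 78.29019165039062) bar ((470.6397705078125, -257.9670104980469), (67.3628921508789, 15.99692440032959), 79.67640686035156) [ 472.37443181 -256.18608167   46.43875733] 105
shift [341.4, -190.8, 119.4] turn [0.361, 0.634, -0.991] norm 408.9 70.5
shift [338.7, -186.3, 124.2] turn [0.406, 0.713, -0.979] norm 406.0 73.2
```

Call:
{"fn": "servo_tool", "kwargs": {
  "deltas": [
    [[28,-15.5,8],[0.034,0.059,-0.082]],
    [[56,-31,16],[0.068,0.119,-0.163]],
    [[85,-46.5,24],[0.101,0.178,-0.245]],
    [[113,-62,32],[0.135,0.238,-0.326]],
    [[141,-78,40],[0.169,0.297,-0.408]]
  ],
  "grip": -0.2
}}

```text
t: 1.42
ee_pos: [301.4, -477.4, 182.8]
orientation: [-2.715, -1.029, -0.394]
ft_force: [0.4, 0.3, 0.0]
width: 57.9
grasp_force: 0.0
```

```bash
python3 - <<'E'
from h import *
print(pose()[0],ctrl.get_obs()["qpos"],ctrl.get_obs()["width"])
A=toolR(77.3,45).apply([0,0,-1])
delta(np.array([469.5,-257,41])+80*A,77.3,45)
E
```

```text
[ 301.43934181 -477.42446643  182.83418295] [-1.17737549  0.48189903  1.68630649  0.29381237  1.19723886 -0.46978339] 57.87996260400259
shift [192.3, -14.3, 171.4] turn [0.239, 0.413, -0.572] norm 258.0 42.7
```

Call:
{"fn": "servo_tool", "kwargs": {
  "deltas": [
    [[27,-2,24],[0.034,0.059,-0.082]],
    [[55,-4,49],[0.068,0.118,-0.163]],
    [[82,-6,73],[0.102,0.177,-0.245]],
    [[110,-8,98],[0.136,0.236,-0.327]],
    [[137,-10,122],[0.17,0.295,-0.409]]
  ]
}}

```text
t: 1.83
ee_pos: [414.7, -351.1, 111.7]
orientation: [-2.205, -1.448, -0.712]
ft_force: [-0.3, -1.0, -0.6]
width: 52.6
grasp_force: 0.0
```

```bash
python3 - <<'E'
from h import *
print(pose()[0],ctrl.get_obs()["qpos"])
A=toolR(77.3,45).apply([0,0,-1])
delta(np.array([469.5,-257,41])+80*A,77.3,45)
E
```

```text
[ 414.74758483 -351.06844753  111.67454585] [-1.001186    0.67339203  1.68101788  0.52121248  1.28738703 -0.87056118]
shift [35.3, 23.7, 60.6] turn [0.069, 0.118, -0.163] norm 74.0 12.2
```

Call:
{"fn": "servo_tool", "kwargs": {
  "deltas": [
    [[12,8,20],[0.023,0.039,-0.054]],
    [[24,16,40],[0.046,0.079,-0.109]],
    [[35.3,23.7,60.6],[0.069,0.118,-0.163]],
    [[35.3,23.7,60.6],[0.069,0.118,-0.163]],
    [[35.3,23.7,60.6],[0.069,0.118,-0.163]]
  ]
}}

```text
t: 2.25
ee_pos: [459.3, -299.6, 83.5]
orientation: [-1.979, -1.576, -0.814]
ft_force: [-0.0, -0.2, -0.8]
width: 52.6
grasp_force: 0.0
```

```bash
python3 - <<'E'
from h import *
print(pose()[0],ctrl.get_obs()["qpos"])
delta([469.5,-257,41],77.3,45)
w=get_image("wrist"); cv2.imwrite("pics/w.png",w["frame"]); print(w["pose"].round(2).tolist())
W,u,v=world(w)
m=(abs(W[:,0]-470)<60)&(abs(W[:,1]+257)<60)&(W[:,2]>42)&(W[:,2]<54)
b=W[m]; print(len(b),b.mean(0),cv2.minAreaRect(b[:,:2].astype(np.float32)))
E
```

```text
[ 459.25499491 -299.62045825   83.526003  ] [-0.91263774  0.77120242  1.64160538  0.59169493  1.34074413 -1.01080383]
shift [1.1, 0.7, 79.8] turn [-0.001, 0.002, -0.004] norm 79.8 0.3
[[0.97, -0.2, 0.1, 447.33], [-0.22, -0.87, 0.45, -354.14], [-0.0, -0.46, -0.89, 257.03], [0.0, 0.0, 0.0, 1.0]]
1812 [ 466.55088117 -262.26115837   47.07733527] ((467.2047119140625, -259.1456604003906), (69.47273254394531, 11.99925422668457), 77.25650024414062)
```

View pics/w.png

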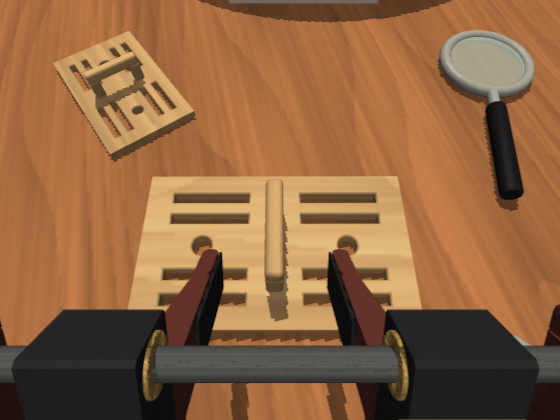

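The wrist view shows the full-size plate with its bar at column 275, midway between the open fingers, and the small plate at upper left (125,95). The alignment is good, so I go in and grip.

Call:
{"fn": "servo_tool", "kwargs": {
  "deltas": [
    [[0,0,25],[0,0,0]],
    [[0,0,50],[0,0,0]],
    [[0,0,65],[0,0,0]],
    [[0,0,76],[0,0,-0.003]],
    [[0,0,79],[0,0,-0.003]]
  ]
}}

```text
t: 2.72
ee_pos: [471.0, -245.3, 28.1]
orientation: [-1.978, -1.579, -0.816]
ft_force: [-0.7, -0.3, -0.7]
width: 52.7
grasp_force: 0.0
```

Call:
{"fn": "servo_tool", "kwargs": {
  "deltas": [
    [[0,0,0],[0,0,0]],
    [[0,0,0],[0,0,0]],
    [[0,0,0],[0,0,0]],
    [[0,0,0],[0,0,0]],
    [[0,0,0],[0,0,0]]
  ],
  "grip": 1
}}

```text
t: 3.13
ee_pos: [471.7, -246.7, 28.9]
orientation: [-1.979, -1.581, -0.817]
ft_force: [0.5, 0.3, -0.0]
width: 22.8
grasp_force: 0.0
```

```bash
python3 - <<'E'
from h import *
o=ctrl.get_obs();p,R=pose();print(p,"grasp pt",p-R.apply([0,0,OFF]),R.as_matrix().round(3).tolist(),o["width"],o["grasp_force"],o["ft_force"])
E
```

```text
[ 471.7114888  -246.74815889   28.938384  ] grasp pt [ 468.78208405 -259.60470679   42.1980131 ] [[0.156, 0.975, 0.157], [0.692, -0.221, 0.688], [0.705, 0.001, -0.709]] 22.776958122100066 0.0 [ 0.48594777  0.34063066 -0.00102048]
```

Call:
{"fn": "servo_tool", "kwargs": {
  "deltas": [
    [[0,0,0],[0,0,0]],
    [[0,0,0],[0,0,0]],
    [[0,0,0],[0,0,0]],
    [[0,0,0],[0,0,0]],
    [[0,0,0],[0,0,0]]
  ],
  "grip": 1
}}

```text
t: 3.55
ee_pos: [471.4, -246.2, 28.7]
orientation: [-1.978, -1.58, -0.817]
ft_force: [-2.6, -2.7, 4.5]
width: 11.4
grasp_force: 30.0
```

Call:
{"fn": "servo_tool", "kwargs": {
  "deltas": [
    [[3,0,-3],[0,0,0]],
    [[10,0,-10],[0,0,0]],
    [[20,0,-20],[0,0,0]],
    [[35,0,-35],[0,0,0]],
    [[45,0,-45],[0,0,0]]
  ]
}}

```text
t: 3.97
ee_pos: [471.9, -246.0, 94.3]
orientation: [-1.979, -1.581, -0.817]
ft_force: [-0.2, 0.0, -3.8]
width: 11.7
grasp_force: 30.0
```

```bash
python3 - <<'E'
from h import *
p,R=pose();print(p,"grasp pt",p-R.apply([0,0,OFF]))
delta([560,40,106],77,45)
w=get_image("wrist"); W,u,v=world(w)
d=R.inv().apply(W-p)
m=(abs(d)<np.array([120,120,140])).all(1)&(W[:,2]>0)
g=p-R.apply([0,0,OFF]); r=W-g
ph=np.radians(77.3); X=r[:,0]*np.cos(ph)+r[:,1]*np.sin(ph);Y=-r[:,0]*np.sin(ph)+r[:,1]*np.cos(ph)
s=(abs(X)<75)&(abs(Y)<108)&(r[:,2]>-45)&(r[:,2]<-18)
A=np.c_[X[s],Y[s],np.ones(s.sum())]; 
c,*_=np.linalg.lstsq(A,r[s,2],rcond=None)
for _ in range(4):
  e=r[s,2]-A@c; k=abs(e)<3; c,*_=np.linalg.lstsq(A[k],r[s,2][k],rcond=None)
print("plane tiltx,tilty,top z rel",c,k.sum())
k2=(abs(r[:,2]-c[2]-c[0]*X-c[1]*Y)<4)&(abs(X)<80)&(abs(Y)<115)
print(cv2.minAreaRect(np.c_[X,Y][k2].astype(np.float32)))
cv2.imwrite("pics/w2.png",w["frame"])
E
```

```text
[ 471.90038413 -246.03217105   94.30074477] grasp pt [ 468.97753446 -258.892256    107.5583903 ]
shift [219.9, 22.8, 220.9] turn [-0.002, 0.003, 0.004] norm 312.5 0.3
plane tiltx,tilty,top z rel [-1.42260886e-03 -1.69624988e-03 -3.24017543e+01] 35035
((3.46575927734375, 0.46114349365234375), (201.46292114257812, 114.06249237060547), 89.85089874267578)
```

Call:
{"fn": "servo_tool", "kwargs": {
  "deltas": [
    [[12,1.5,12],[0,0,0]],
    [[36,5,36],[0,0,0]],
    [[60,8.5,60],[0,0,0]],
    [[84,12,84],[-0.004,0,0.004]],
    [[108,15,108],[-0.008,0,0.008]]
  ]
}}

```text
t: 4.43
ee_pos: [519.9, -98.1, 91.5]
orientation: [-1.99, -1.569, -0.821]
ft_force: [1.2, 0.2, -2.9]
width: 11.9
grasp_force: 30.0
```

Call:
{"fn": "servo_tool", "kwargs": {
  "deltas": [
    [[20,3,20],[0,0,0]],
    [[33,5,33],[0,0,0]],
    [[38,5.6,37],[0,0,0]],
    [[38,5.6,37],[0,0,0]],
    [[38,5.6,37],[0,0,0]]
  ]
}}

```text
t: 4.85
ee_pos: [537.4, -49.7, 92.2]
orientation: [-1.988, -1.571, -0.82]
ft_force: [-0.8, 0.3, -2.6]
width: 11.8
grasp_force: 30.0
```

```bash
python3 - <<'E'
from h import *
p,R=pose();print(p,"grasp pt",p-R.apply([0,0,OFF]),ctrl.get_obs()["ft_force"],R.as_matrix().round(3).tolist())
w=get_image("wrist"); cv2.imwrite("pics/w3.png",w["frame"]); W,u,v=world(w)
np.savez("w3.npz",**{k:w[k] for k in("depth","K","pose","frame")})
m=(abs(W[:,0]-570)<90)&(abs(W[:,1]-83)<40)&(W[:,2]>37)&(W[:,2]<56)
h=W[m].astype(np.float32);print(m.sum())
for s in(h[:,0]>570,h[:,0]<570):
  k=h[s]; print(len(k),k.mean(0),np.median(k,0),cv2.minAreaRect(k[:,:2]), u[m][s].mean(),v[m][s].mean())
for r in finder.silhouettes("upper_shelf",w)[:1]:
  q=W[r["mask"][v,u]]; print(r["score"],q.min(0),q.max(0))
E
```

```text
[537.40132131 -49.73330805  92.24209242] grasp pt [534.35708436 -62.56715462 105.49784603] [-0.83889197  0.2539042  -2.60574644] [[0.164, 0.973, 0.163], [0.69, -0.231, 0.686], [0.705, -0.0, -0.709]]
501Traceback (most recent call last):
  File "<stdin>", line 8, in <module>
cv2.error: OpenCV(4.12.0) /io/opencv/modules/imgproc/src/convhull.cpp:143: error: (-215:Assertion failed) total >= 0 && (depth == CV_32F || depth == CV_32S) in function 'convexHull'
```

View pics/w3.png

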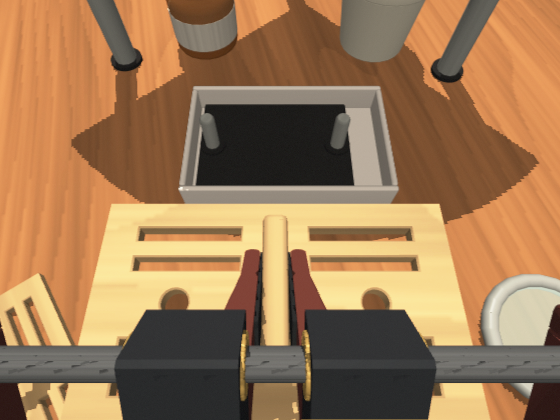

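The wrist view shows the tray beyond the held plate, with the peg tips near (207,118) and (342,118). I measure the pegs and holes in this same camera.

```bash
python3 - <<'E'
from h import *
z=np.load("w3.npz"); w={k:z[k] for k in z}; W,u,v=world(w)
K=w["K"];P=w["pose"]; p,R=pose(); g=p-R.apply([0,0,OFF])
def axis_off(): pass
pts=[]
for lo,hi in((190,228),(328,362)):
  m=(u>lo)&(u<hi)&(v>105)&(v<150)&(W[:,2]>22)&(W[:,2]<52)
  h=W[m]
  # keep cluster near peg, robust circle fit of radius 6 to visible side surface below bevel
  from scipy.optimize import least_squares
  c0=np.median(h,0)[:2]
  k=h[(np.linalg.norm(h[:,:2]-c0,axis=1)<12)&(h[:,2]<45)]
  s=least_squares(lambda c:np.linalg.norm(k[:,:2]-c,axis=1)-6,c0+[2,5],loss="soft_l1")
  t=h[(h[:,2]>47.0)&(np.linalg.norm(h[:,:2]-c0,axis=1)<14)]
  print("peg fit",s.x,np.abs(s.fun).mean(),len(k),"top",t.mean(0),len(t),"zmax",np.percentile(h[:,2],98)); pts.append(s.x)
a,b=pts; d=b-a; print("mid",(a+b)/2,"dist",np.linalg.norm(d),"heading",np.degrees(np.arctan2(d[1],d[0])))
# rim
m=(abs(W[:,2]-30)<2.5)&(W[:,1]>0)&(u>170)&(u<410)&(v>80)&(v<200)
print("rim",cv2.minAreaRect(W[m][:,:2].astype(np.float32)))
# holes: rays to plate top plane z
zt=g[2]-32.4
gray=cv2.cvtColor(w["frame"],cv2.COLOR_BGR2HSV)
H=[]
for cu,cv_ in((176,301),(375,300)):
  sub=(slice(cv_-20,cv_+12),slice(cu-22,cu+23))
  msk=(gray[...,2][sub]<150).astype(np.uint8)
  n,l,st,ce=cv2.connectedComponentsWithStats(msk); i=l[20,22]
  i=i if i else 1+st[1:,4].argmax()
  q=ce[i]+[cu-22,cv_-20]
  ray=P[:3,:3]@np.array([(q[0]-K[0,2])/K[0,0],(q[1]-K[1,2])/K[1,1],1]); t=(zt-P[2,3])/ray[2]
  x=P[:3,3]+t*ray; H.append(x[:2]); print("hole",q,st[i],x)
a,b=H; d=b-a; print("mid",(a+b)/2,"dist",np.linalg.norm(d),"heading",np.degrees(np.arctan2(d[1],d[0])),"g",g)
E
```

```text
peg fit [515.927289    96.69256035] 0.3074751490544214 258 top [516.00127337  95.57500216  48.42151449] 111 zmax 49.30333009666869
peg fit [621.05498604  71.59923661] 0.2721664460109998 261 top [620.33852963  70.43431997  48.40671175] 114 zmax 49.235419549764586
mid [568.49113752  84.14589848] dist 108.08102322608097 heading -13.42494561842325
rim ((578.5498657226562, 80.97850799560547), (110.56010437011719, 169.87550354003906), 76.62370300292969)
hole [174.65442404 302.86811352] [  0   9  45  23 599] [482.16812974 -50.07300087  73.13969622]
hole [375.25830258 302.14391144] [  0  10  45  22 542] [586.3865286  -74.61842186  73.13969622]
mid [534.27732917 -62.34571137] dist 107.06984801095061 heading -13.252732308955878 g [534.47222428 -63.25374397 105.53969622]
```

```bash
python3 - <<'E'
from h import *
z=np.load("ab.npz")
for n in"ab":
  p={k:z[k+n] for k in("depth","K","pose","frame")}
  W,u,v=world(p); m=(W[:,2]>160)&(W[:,2]<178)&(W[:,1]>0)&(abs(W[:,0]-580)<250)&(W[:,1]<400)
  ph=np.radians(76.6); r=W[m]-[568.5,84,0]
  X=r[:,0]*np.cos(ph)+r[:,1]*np.sin(ph);Y=-r[:,0]*np.sin(ph)+r[:,1]*np.cos(ph)
  for y0 in range(-120,121,40):
    s=abs(Y-y0)<8; print(n,y0,np.sort(X[s])[:4].round(1) if s.sum() else None)
p,R=pose();g=p-R.apply([0,0,OFF])
delta([568.8,83.4,105.5],76.6,45)
delta([568.8-4.6,83.4-19.4,105.5],76.6,45)
E
```

```text
a -120 [21.8 21.9 22.3 22.9]
a -80 [ 9.9 10.8 10.8 11.8]
a -40 [5.7 5.9 6.  6.2]
a 0 [5.7 5.9 6.2 6.3]
a 40 [ 9.1 10.9 11.  11.1]
a 80 [20.6 20.6 22.  22. ]
a 120 [36.6 36.9 38.4 38.5]
b -120 [19.  19.2 19.5 19.6]
b -80 [ 8.8  8.9 10.1 10.5]
b -40 [4.7 4.8 6.1 6.4]
b 0 [6.5 6.9 7.3 7.3]
b 40 [12.1 12.2 12.7 12.9]
b 80 [20.1 22.7 22.8 23.2]
b 120 [36.3 39.3 41.7 42.2]
shift [106.8, -0.6, 106.3] turn [0.0, 0.003, -0.0] norm 150.7 0.1
shift [92.7, -0.6, 92.2] turn [0.0, 0.003, -0.0] norm 130.7 0.1
```

Call:
{"fn": "servo_tool", "kwargs": {
  "deltas": [
    [[12,0,12],[0,0.001,0]],
    [[32,0,32],[0,0.002,0]],
    [[52,0,52],[0,0.003,0]],
    [[72,-0.3,72],[0,0.003,0]],
    [[90,-0.6,90],[0,0.003,0]]
  ]
}}

```text
t: 5.32
ee_pos: [567.0, 73.8, 92.0]
orientation: [-1.989, -1.567, -0.825]
ft_force: [-0.6, -0.0, -3.5]
width: 11.7
grasp_force: 30.0
```

Call:
{"fn": "servo_tool", "kwargs": {
  "deltas": [
    [[11,0,11],[0,0,0]],
    [[16,0,16],[0,0,0]],
    [[16.5,0,16.3],[0,0,0]],
    [[16.5,0,16.3],[0,0,0]],
    [[16.5,0,16.3],[0,0,0]]
  ]
}}

```text
t: 5.73
ee_pos: [572.1, 95.2, 92.2]
orientation: [-1.988, -1.568, -0.824]
ft_force: [0.8, -0.9, -3.4]
width: 12.3
grasp_force: 30.0
```

```bash
python3 - <<'E'
from h import *
p,R=pose();o=ctrl.get_obs();print("grasp pt",p-R.apply([0,0,OFF]),o["ft_force"],o["grasp_force"],o["width"],R.as_matrix().round(3).tolist())
delta([568.8,83.4,105.5],76.6,45)
a=get_image("top");b=get_image("wrist");c=get_image("scene")
cv2.imwrite("pics/e.png",np.hstack([cv2.resize(a["frame"][130:240,200:320],(360,330)),cv2.resize(c["frame"][160:300,220:380],(400,330))]))
for n,q in(("top",a),("wrist",b),("scene",c)):
  W,u,v=world(q); ph=np.radians(76.6); g=p-R.apply([0,0,OFF]); r=W-g
  X=r[:,0]*np.cos(ph)+r[:,1]*np.sin(ph);Y=-r[:,0]*np.sin(ph)+r[:,1]*np.cos(ph)
  k=(abs(r[:,2]+32.4)<4)&(abs(X)<80)&(abs(Y)<115)
  print(n,k.sum(),cv2.minAreaRect(np.c_[X,Y][k].astype(np.float32)),np.median(r[k,2]))
E
```

```text
grasp pt [569.02675907  82.31523279 105.44227115] [ 0.78695429 -0.88056764 -3.38357376] 29.999154210090637 12.31803404992005 [[0.165, 0.972, 0.165], [0.687, -0.233, 0.688], [0.708, 0.0, -0.707]]
shift [0.7, -0.5, 0.7] turn [0.001, -0.001, -0.001] norm 1.1 0.1
top 543 ((-18.3031005859375, -33.51068878173828), (79.20289611816406, 133.84495544433594), 0.02962752804160118) -32.31859341442926
wrist 27233 ((0.16199493408203125, 0.22428131103515625), (201.54843139648438, 107.26731872558594), 89.8045654296875) -32.38434611102953
scene 1037 ((-1.5977134704589844, -3.5306854248046875), (117.68573760986328, 204.13221740722656), 1.6391308307647705) -32.69352270946611
```

View pics/e.png

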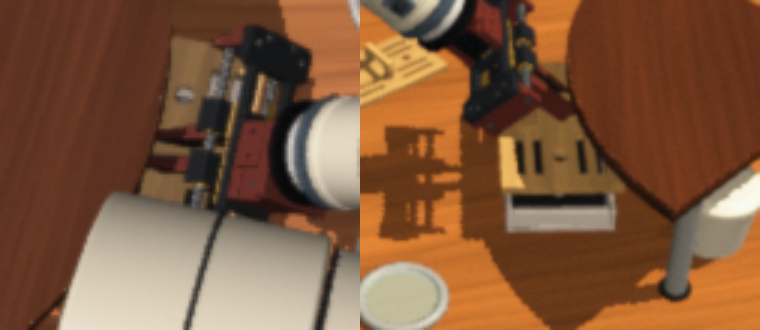

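The peg tip shows inside the visible hole, at (183,97) in the left crop. I lower gently.

Call:
{"fn": "servo_tool", "kwargs": {
  "deltas": [
    [[-1.3,-0.2,2.3],[0,0,0]],
    [[-3,-0.2,4],[0,0,0]],
    [[-5,-0.2,6],[0,0,0]],
    [[-7,-0.2,8],[0,0,0]],
    [[-8,-0.2,9],[0,0,0]]
  ]
}}

```text
t: 6.3
ee_pos: [571.7, 97.3, 79.7]
orientation: [-1.987, -1.568, -0.823]
ft_force: [-0.1, -0.0, -3.4]
width: 11.7
grasp_force: 30.0
```

Call:
{"fn": "servo_tool", "kwargs": {
  "deltas": [
    [[-0.7,0,0.7],[0,0,0]],
    [[-1.4,0,1.4],[0,0,0]],
    [[-2.1,0,2.1],[0,0,0]],
    [[-2.8,0,2.8],[0,0,0]],
    [[-2.8,0,2.8],[0,0,0]]
  ]
}}

```text
t: 6.72
ee_pos: [571.9, 97.4, 76.2]
orientation: [-1.987, -1.569, -0.824]
ft_force: [-0.7, 0.1, -3.5]
width: 11.5
grasp_force: 30.0
```

```bash
python3 - <<'E'
from h import *
p,R=pose();o=ctrl.get_obs();print("grasp pt",p-R.apply([0,0,OFF]),o["ft_force"],o["moment"],o["grasp_force"],o["width"])
w=get_image("wrist")
W,u,v=world(w); g=p-R.apply([0,0,OFF])
f=w["frame"]; cv2.imwrite("pics/f.png",cv2.resize(f[250:350,130:430],(780,260),interpolation=cv2.INTER_CUBIC))
E
```

```text
grasp pt [568.82737079  84.48040512  89.44504831] [-0.70620427  0.12781828 -3.45879034] [-0.6775008   0.08500277  0.03031816] 29.999206066131592 11.516558800339835
```

View pics/f.png

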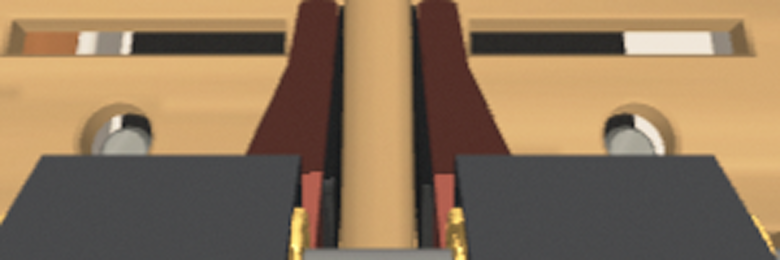

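Both peg tips show in both holes, at crop (125,140) and (633,140), and they are symmetric. There is no contact force, so I keep lowering.

Call:
{"fn": "servo_tool", "kwargs": {
  "deltas": [
    [[-0.7,0,0.7],[0,0,0]],
    [[-1.4,0,1.4],[0,0,0]],
    [[-2.1,0,2.1],[0,0,0]],
    [[-2.8,0,2.8],[0,0,0]],
    [[-2.8,0,2.8],[0,0,0]]
  ]
}}

```text
t: 7.18
ee_pos: [571.8, 97.3, 72.2]
orientation: [-1.987, -1.569, -0.824]
ft_force: [0.6, 0.3, -2.8]
width: 11.6
grasp_force: 30.0
```

Call:
{"fn": "servo_tool", "kwargs": {
  "deltas": [
    [[-0.7,0,0.7],[0,0,0]],
    [[-1.4,0,1.4],[0,0,0]],
    [[-2.1,0,2.1],[0,0,0]],
    [[-2.8,0,2.8],[0,0,0]],
    [[-2.8,0,2.8],[0,0,0]]
  ]
}}

```text
t: 7.6
ee_pos: [571.8, 97.3, 68.2]
orientation: [-1.987, -1.569, -0.824]
ft_force: [0.1, 0.2, -3.3]
width: 12.0
grasp_force: 30.0
```

Call:
{"fn": "servo_tool", "kwargs": {
  "deltas": [
    [[-0.7,0,0.7],[0,0,0]],
    [[-1.4,0,1.4],[0,0,0]],
    [[-2.1,0,2.1],[0,0,0]],
    [[-2.8,0,2.8],[0,0,0]],
    [[-2.8,0,2.8],[0,0,0]]
  ]
}}

```text
t: 8.02
ee_pos: [571.8, 97.3, 64.3]
orientation: [-1.987, -1.569, -0.824]
ft_force: [0.1, -0.5, -3.1]
width: 11.7
grasp_force: 30.0
```

Call:
{"fn": "servo_tool", "kwargs": {
  "deltas": [
    [[-0.5,0,0.5],[0,0,0]],
    [[-1,0,1],[0,0,0]],
    [[-1.5,0,1.5],[0,0,0]],
    [[-2,0,2],[0,0,0]],
    [[-2,0,2],[0,0,0]]
  ]
}}

```text
t: 8.43
ee_pos: [571.9, 97.3, 61.5]
orientation: [-1.987, -1.569, -0.824]
ft_force: [-0.3, -0.3, -3.8]
width: 11.8
grasp_force: 30.0
```

Call:
{"fn": "servo_tool", "kwargs": {
  "deltas": [
    [[-0.4,0,0.4],[0,0,0]],
    [[-0.8,0,0.8],[0,0,0]],
    [[-1,0,1],[0,0,0]],
    [[-1,0,1],[0,0,0]],
    [[-1,0,1],[0,0,0]]
  ]
}}

```text
t: 8.85
ee_pos: [571.9, 97.3, 60.2]
orientation: [-1.987, -1.569, -0.824]
ft_force: [1.3, 0.1, -4.3]
width: 11.6
grasp_force: 30.0
```

Call:
{"fn": "servo_tool", "kwargs": {
  "deltas": [
    [[-0.3,0,0.3],[0,0,0]],
    [[-0.6,0,0.6],[0,0,0]],
    [[-0.6,0,0.6],[0,0,0]],
    [[-0.6,0,0.6],[0,0,0]]
  ]
}}

```text
t: 9.18
ee_pos: [571.9, 97.3, 59.4]
orientation: [-1.987, -1.569, -0.824]
ft_force: [0.4, 0.6, -3.2]
width: 11.7
grasp_force: 30.0
```

Call:
{"fn": "servo_tool", "kwargs": {
  "deltas": [
    [[-0.3,0,0.3],[0,0,0]],
    [[-0.6,0,0.6],[0,0,0]],
    [[-0.6,0,0.6],[0,0,0]],
    [[-0.6,0,0.6],[0,0,0]]
  ]
}}

```text
t: 9.52
ee_pos: [572.0, 97.4, 58.8]
orientation: [-1.986, -1.569, -0.824]
ft_force: [-0.7, -0.3, 0.9]
width: 12.2
grasp_force: 30.0
```

Call:
{"fn": "servo_tool", "kwargs": {
  "deltas": [
    [[-0.2,0,0.2],[0,0,0]],
    [[-0.3,0,0.3],[0,0,0]],
    [[-0.3,0,0.3],[0,0,0]],
    [[-0.3,0,0.3],[0,0,0]]
  ]
}}

```text
t: 9.85
ee_pos: [572.0, 97.4, 58.8]
orientation: [-1.986, -1.569, -0.825]
ft_force: [-2.4, -1.0, 6.5]
width: 11.9
grasp_force: 30.0
```

```bash
cat > chk.py <<'E'
from h import *
o=ctrl.get_obs();print(o["t"],o["ee_pos"],o["ft_force"],o["moment"])
w=get_image("wrist"); W,u,v=world(w); r=W-[568.5,84.15,0]; ph=np.radians(76.6)
X=r[:,0]*np.cos(ph)+r[:,1]*np.sin(ph);Y=-r[:,0]*np.sin(ph)+r[:,1]*np.cos(ph)
s=(abs(X)<65)&(abs(Y)<105)&(abs(r[:,2]-40)<6)
A=np.c_[X,Y,np.ones(len(X))][s]; Z=r[s,2]; k=np.ones(len(Z),bool)
for _ in range(5): c,*_=np.linalg.lstsq(A[k],Z[k],rcond=None); k=abs(Z-A@c)<2
print("tiltx,y,topz",c,k.sum(),cv2.minAreaRect(A[k][:,:2].astype(np.float32)))
E
python3 chk.py
```

```text
9.85 [572.01019805  97.44321853  58.76453834] [-2.44967027 -1.02779165  6.49574595] [-0.19774093  0.26784228  0.20690059]
tiltx,y,topz [-7.90865869e-04  1.01837385e-04  3.95972168e+01] 34689 ((4.2030487060546875, 0.08333587646484375), (201.318115234375, 114.23454284667969), 89.90840911865234)
```

The plate is level, its top is at 39.6 mm, and it presses with about 10 N, so it is seated. I open the fingers and back out along the tool axis.

Call:
{"fn": "servo_tool", "kwargs": {
  "deltas": [
    [[0,0,0],[0,0,0]],
    [[0,0,0],[0,0,0]],
    [[0,0,0],[0,0,0]],
    [[0,0,0],[0,0,0]],
    [[0,0,0],[0,0,0]]
  ],
  "grip": -0.2
}}

```text
t: 10.32
ee_pos: [572.0, 97.3, 58.0]
orientation: [-1.987, -1.569, -0.824]
ft_force: [0.1, 0.3, -0.0]
width: 41.4
grasp_force: 0.0
```

Call:
{"fn": "servo_tool", "kwargs": {
  "deltas": [
    [[0,0,-3],[0,0,0]],
    [[0,0,-12],[0,0,0]],
    [[0,0,-30],[0,0,0]],
    [[0,0,-60],[0,0,0]],
    [[0,0,-90],[0,0,0]]
  ]
}}

```text
t: 10.73
ee_pos: [556.2, 34.8, 122.3]
orientation: [-1.986, -1.569, -0.822]
ft_force: [0.5, 0.5, 0.9]
width: 52.6
grasp_force: 0.0
```

Call:
{"fn": "servo_tool", "kwargs": {
  "deltas": [
    [[-5,0,-15],[0,0,0]],
    [[-10,0,-20],[0,0,0]],
    [[-10,0,-20],[0,0,0]],
    [[-10,0,-20],[0,0,0]],
    [[-10,0,-20],[0,0,0]]
  ]
}}

```text
t: 11.15
ee_pos: [551.7, 15.4, 128.0]
orientation: [-1.986, -1.568, -0.823]
ft_force: [-0.1, -0.2, 0.0]
width: 52.7
grasp_force: 0.0
```

```bash
python3 chk.py; python3 -c "
from h import *
cv2.imwrite('pics/g.png',get_image('wrist')['frame'])"
```

```text
11.15 [551.72083779  15.40640508 128.04724202] [-0.07565578 -0.24432034  0.03206136] [-0.29137937  0.00091587  0.02756894]
tiltx,y,topz [-4.88547039e-04  2.67775593e-05  3.95708307e+01] 24230 ((0.98919677734375, -0.036346435546875), (200.78578186035156, 121.33924865722656), 89.80168914794922)
```

View pics/g.png

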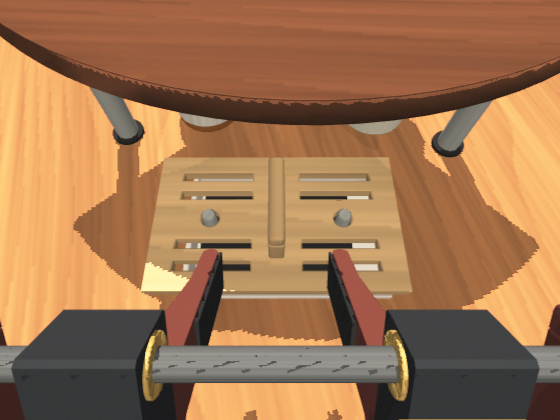

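The plate lies flush on the tray with both pegs up through its holes at (209,217) and (343,217), and the hand is clear.

```bash
python3 -c "
from h import *
print(close_job())"
```

```text
the job is handed in; nothing more can be done
None
```

The draining plate sits flush and level on the drip tray with both pegs through its holes. It has been let go, the hand is clear, and the job was handed in at about 11 s; the hand-in returned no verdict.

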